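# Put the imaging kit back into its fitted cases

### The arm

A 7-joint arm with a two-finger parallel gripper is mounted at the origin on the work surface. World frame = base frame: x ahead of the robot, y to its left, z up, the work surface at z = 0. Lengths are in m, angles in rad, forces in N, time in s.
With the tool pointing down it reaches from about 0.35 to 0.9 m from the base axis. Payload 8.1 kg.
Tool frame: the origin (TCP) lies at the very end of the fingers, on their centre line; the grasp point (between the pads) lies 19 mm behind it; z points along the fingers, y is the line along which they close (so a half turn about z gives the same grasp; the last joint's range is limited). The gripper opens to 92 mm and grips with 3 to 60 N. Pads are 19 mm wide; open, the fingers measure 130 mm over their backs; the gripper's body (75 mm by 190 mm) begins 47 mm behind the grasp point.
Start: joints at [-1.249, 0.434, 0.025, 1.573, -0.012, 1.134, -0.075], TCP at [0.258, 0.569, 0.227] pointing down, gripper open.
Joint ranges: [-2.62, 2.62], [-0.44, 2.09], [-1.27, 1.32], [0.08, 2.57], [-1.32, 4.46], [0.12, 2], [-2.74, 2.74]. Speed limits (rad/s): [2.22, 2.22, 3.01, 3.01, 3.14, 3.14, 3.14].

### API

Orientations are given as a rotation vector (axis times angle).
In Python, from cell import readout, cams, job gives the robot as it stands.
- The arm moves only by the tool drive_tool, never from a script. Its argument "commands" is a list of rows, each a list of 3 entries, a list of its own where there are three numbers: the turn, a rotation vector about the tool's x, y, z in rad, then the shift along the tool's x, y, z in cm, then the gripper's target within -1 to 1 (fully open at 1, half-way at 0, shut at -1). A call has 1 to 20 rows; each row is the pose to reach, as a shift and turn from the pose commanded when the call began, along the tool's axes at that moment; what a row does not reach only later rows make up. A row lasts 1/12 s, in which the tool goes at most 41.7 mm and 7.16 degrees, less where a joint would pass 70% of its speed; a pose out of reach is approached as far as the arm can. A call with a gripper value outside its range is refused whole. The fingers move at their own pace and stop on an object; "newtons" is the grip in N (left out, the last holds). Time passes only in rows, so rows that repeat a pose let the fingers close. It gives the time, the measured TCP pose, the force, the opening and the grip force at its end, in the units of the state.
- readout.observe(): the state, without advancing time (a new reading comes with each control period).
- cams.get_image(name): name is "side" or "top"; returns the picture (420x560x3 uint8, blue, green, red); there is no depth.
- cams.camera_info(name): a dict with "camera_matrix" (3x3 intrinsics, pixels), "R" (3x3) and "t" (3): a world point X has camera coordinates R X + t. Camera axes: x right, y down, z forward; pixel columns grow to the right and rows downward; lengths in m; the calibration is good to about 2 mm. A picture is of the moment at which its call begins. camera_info takes no time and is no camera call.
- job.sign_off(): hands the job in; it is judged then, once.
The state is a dict: "clock": time; "joints": joint angles; "dq": joint speeds; "joint_efforts": joint torques, N m; "position": TCP position; "ee_rot": TCP orientation; "force": force on the tool from outside, world axes, zero at the start; "ft_torque": the same for the moment, N m; "width": opening from 0.0 (shut) to 1.0 (fully open); "gripper_force": force on a finger pad.
Only numpy, scipy, OpenCV 4.12 (cv2) and the standard library are available. Lean on these libraries where they do the work, as an engineer would, in place of code of your own. Each camera call takes 0.05 s, during which the arm holds its last target. There are 200 camera calls.

### The job

Put the four pieces of the imaging kit away: set the big lens, the small lens, the battery pack and the filter rack each into the red case whose foam cut-out has its shape and size, upright and right down on the floor of the cut-out. Set each piece down rather than dropping it, and leave the reagent bottle and the stand magnifier where they are.

Things in the scene. Friction and masses are not known exactly. Their poses are not given: they have to be found in the camera images.
- macro_lens_mid (a point): The big camera lens: black, upright on its rear cap, glass facing up. A cylinder 62 mm in diameter and 88 mm tall, about 0.36 kg. Origin of this point: the middle of the piece, half-way up; z is up through its top.
- standard_lens_mid (a point): The small camera lens: black, upright on its rear cap, glass facing up. A cylinder 44 mm in diameter and 70 mm tall, about 0.18 kg. Origin of this point: the middle of the piece, half-way up; z is up through its top.
- battery_mid (a point): The lamp's battery pack: dark grey block with a black top and four brass contact strips on it, upright. 60 mm along x, 40 mm along y, 74 mm tall, about 0.30 kg. Origin of this point: the middle of the piece, half-way up; z is up through its top. x is along its 60 mm side.
- filter_rack_mid (a point): The filter rack: a narrow upright aluminium holder with the edges of four amber glass filters showing on top. 84 mm along x, 26 mm along y, 70 mm tall, about 0.24 kg. Origin of this point: the middle of the piece, half-way up; z is up through its top. x is along its 84 mm side.
- case_round_large: Red case bottom, fixed, open on top, 130 x 130 mm, 23 mm high to its 3 mm rim; the four are alike outside. Black foam inside (top 20 mm above the bench) has one cut-out in its middle: round, 78 mm in diameter; made for the big lens. It is 12 mm deep, bevelled 3 mm at the edge; its light grey floor lies 8 mm above the bench. Origin: middle of the case at bench height, below the middle of the cut-out; z up.
- case_round_small: Red case bottom, fixed, open on top, 130 x 130 mm, 23 mm high to its 3 mm rim; the four are alike outside. Black foam inside (top 20 mm above the bench) has one cut-out in its middle: round, 60 mm in diameter; made for the small lens. It is 12 mm deep, bevelled 3 mm at the edge; its light grey floor lies 8 mm above the bench. Origin: middle of the case at bench height, below the middle of the cut-out; z up.
- case_slot_short: Red case bottom, fixed, open on top, 130 x 130 mm, 23 mm high to its 3 mm rim; the four are alike outside. Black foam inside (top 20 mm above the bench) has one cut-out in its middle: rectangular, 76 mm along x, 56 mm along y; made for the battery pack. It is 12 mm deep, bevelled 3 mm at the edge; its light grey floor lies 8 mm above the bench. Origin: middle of the case at bench height, below the middle of the cut-out; z up.
- case_slot_long: Red case bottom, fixed, open on top, 130 x 130 mm, 23 mm high to its 3 mm rim; the four are alike outside. Black foam inside (top 20 mm above the bench) has one cut-out in its middle: rectangular, 100 mm along x, 42 mm along y; made for the filter rack. It is 12 mm deep, bevelled 3 mm at the edge; its light grey floor lies 8 mm above the bench. Origin: middle of the case at bench height, below the middle of the cut-out; z up.
- reagent: Bystander: an amber reagent bottle with a white cap, 48 mm in diameter, 88 mm tall, standing loose at the left of the work. Origin: middle of its underside.
- stand_magnifier: Bystander: a round stand magnifier, 60 mm in diameter, 68 mm tall, steel lens ring on three legs, standing loose at the right of the work. Origin: middle of its underside.

How it is judged:
By the outcome, as a careful person would: the job done as asked, in the order asked, and still so for the second after the job is handed in, with the robot touching nothing.
It also fails if it takes over 106 s, if anything falls off the work surface, if the arm or the gripper's body presses on something with over 40 N, if the wrist force passes 120 N, or if a joint passes its speed limit or range.

## Working session

There is one attempt and no reset: what is moved stays moved. The work goes in short steps, Python scripts to look and compute and a tool call to move; the robot and the scene stay as the last step left them, time stands still between calls to the robot, and variables do not carry over. Pictures are saved under pics/ and viewed, at most 16 in all, crops included, and the job is handed in when it is done.

Besides the shell and the picture viewer there is one more tool, called after "Request:" by a JSON object that holds its "op" and its "data". drive_tool: Moves the arm, as the interface text tells. Its arguments: {"type":"object","properties":{"commands":{"type":"array"},"newtons":{"type":"number"}},"required":["commands"]}

```bash
mkdir -p pics
python3 - <<'E'
from cell import readout,cams
import cv2
s=readout.observe();print({k:s[k] for k in('clock','position','ee_rot','width','force')})
for n in('top','side'):
    cv2.imwrite(f'pics/{n}0.png',cams.get_image(n));i=cams.camera_info(n);print(n,i)
E
```

```text
{'clock': 0.0, 'position': array([0.2574258 , 0.56896839, 0.2259473 ]), 'ee_rot': array([-6.62341398e-01, -3.07081651e+00,  2.42255444e-03]), 'width': 0.9981456486420232, 'force': array([ 0.52302005,  0.39486723, -0.03266504])}
top {'camera_matrix': array([[488.58224667,   0.        , 275.47230349],
       [  0.        , 488.58224667, 205.2685914 ],
       [  0.        ,   0.        ,   1.        ]]), 'R': array([[ 0.02284138, -0.99960406, -0.01643155],
       [-0.99091772, -0.0204582 , -0.13290421],
       [ 0.13251543,  0.01931803, -0.99099267]]), 't': array([-0.01599558,  0.5304011 ,  1.33971478])}
side {'camera_matrix': array([[426.6931191 ,   0.        , 283.75437842],
       [  0.        , 426.6931191 , 210.52462306],
       [  0.        ,   0.        ,   1.        ]]), 'R': array([[ 0.88582119, -0.46367192, -0.01814294],
       [-0.2753425 , -0.49375175, -0.82486103],
       [ 0.37350679,  0.73567491, -0.56504435]]), 't': array([-0.48770815,  0.20364551,  1.04085559])}
```

View pics/top0.png

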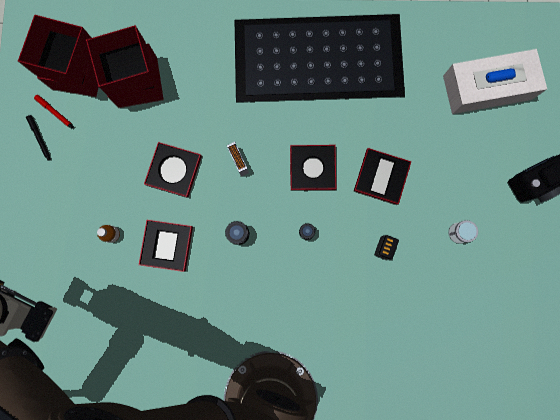

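View pics/side0.png

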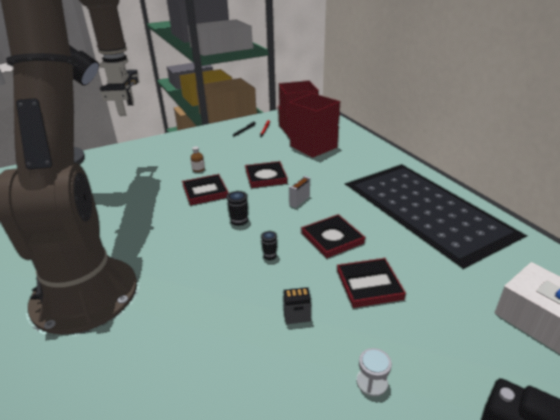

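```bash
cat > h.py <<'E'
import numpy as np,cv2
from cell import cams,readout
def ray(n,u,v,z):
    i=cams.camera_info(n);R,t=i['R'],i['t'];C=-R.T@t
    d=R.T@np.linalg.solve(i['camera_matrix'],[u,v,1.]);return C+d*(z-C[2])/d[2]
def proj(n,X):
    i=cams.camera_info(n);p=i['camera_matrix']@(i['R']@np.asarray(X,float)+i['t']);return p[:2]/p[2]
def crop(src,out,x0,y0,x1,y1,k):
    im=cv2.imread(src)[y0:y1,x0:x1];im=cv2.resize(im,None,fx=k,fy=k,interpolation=cv2.INTER_CUBIC)
    for x in range(-(-x0//10)*10,x1,10):
        cv2.line(im,((x-x0)*k,0),((x-x0)*k,6),(255,255,255),1)
        if x%20==0: cv2.putText(im,str(x),((x-x0)*k+2,14),0,.4,(255,255,255),1)
    for y in range(-(-y0//10)*10,y1,10):
        cv2.line(im,(0,(y-y0)*k),(6,(y-y0)*k),(255,255,255),1)
        if y%20==0: cv2.putText(im,str(y),(8,(y-y0)*k+4),0,.4,(255,255,255),1)
    cv2.imwrite(out,im)
E
python3 - <<'E'
from h import *
crop('pics/top0.png','pics/ca.png',135,135,265,280,4)
crop('pics/top0.png','pics/cb.png',280,140,415,265,5)
im=cv2.imread('pics/top0.png').astype(int)
b,g,r=im[...,0],im[...,1],im[...,2]
# red-rim: outer footprint of case = red-dominant or dark within boxes
boxes=dict(rl=(142,138,206,200),rs=(285,140,342,196),sl=(350,145,414,207),ss=(135,216,198,275))
for k,(x0,y0,x1,y1) in boxes.items():
    s=(slice(y0,y1),slice(x0,x1))
    red=((r-np.maximum(b,g))[s]>40).astype('uint8')
    m=cv2.minAreaRect(cv2.findNonZero(red))
    pts=cv2.boxPoints(m)
    W=np.array([ray('top',*(p+[x0,y0]),.023)[:2] for p in pts])
    w=((np.minimum(np.minimum(b,g),r))[s]>150).astype('uint8')
    f=cv2.minAreaRect(cv2.findNonZero(w)); c=cv2.moments(w,True)
    fc=ray('top',x0+c['m10']/c['m00'],y0+c['m01']/c['m00'],.008)[:2]
    F=np.array([ray('top',*(p+[x0,y0]),.008)[:2] for p in cv2.boxPoints(f)])
    e=F[1]-F[0];e2=F[2]-F[1]
    L=e if np.hypot(*e)>np.hypot(*e2) else e2
    print(k,'rim',W.mean(0).round(4),np.linalg.norm(W[1]-W[0]).round(3),np.linalg.norm(W[2]-W[1]).round(3),np.degrees(np.arctan2(*(W[1]-W[0])[::-1])).round(1),'floor',fc.round(4),np.hypot(*e).round(3),np.hypot(*e2).round(3),'long',np.degrees(np.arctan2(L[1],L[0])).round(1))
E
```

```text
rl rim [0.632  0.2965] 0.133 0.133 -14.3 floor [0.6325 0.2967] 0.074 0.07 long -42.4
rs rim [ 0.6455 -0.1078] 0.13 0.129 -88.9 floor [ 0.6469 -0.1092] 0.055 0.05 long -88.9
sl rim [ 0.6239 -0.3073] 0.132 0.133 -16.8 floor [ 0.6252 -0.3088] 0.097 0.04 long -16.7
ss rim [0.4128 0.3056] 0.13 0.134 -5.0 floor [0.4121 0.3056] 0.075 0.051 long -6.4
```

View pics/ca.png

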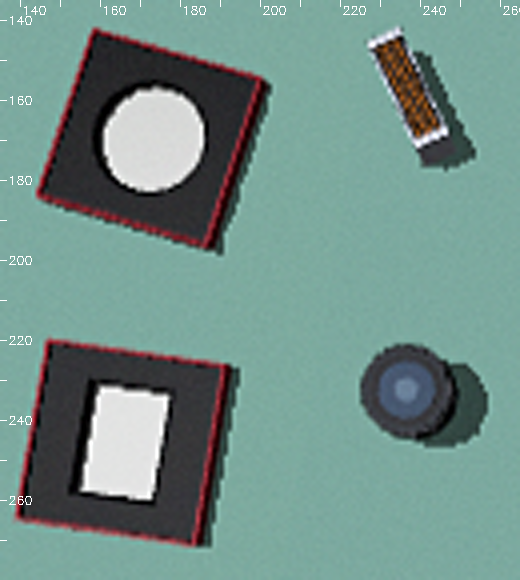

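View pics/cb.png

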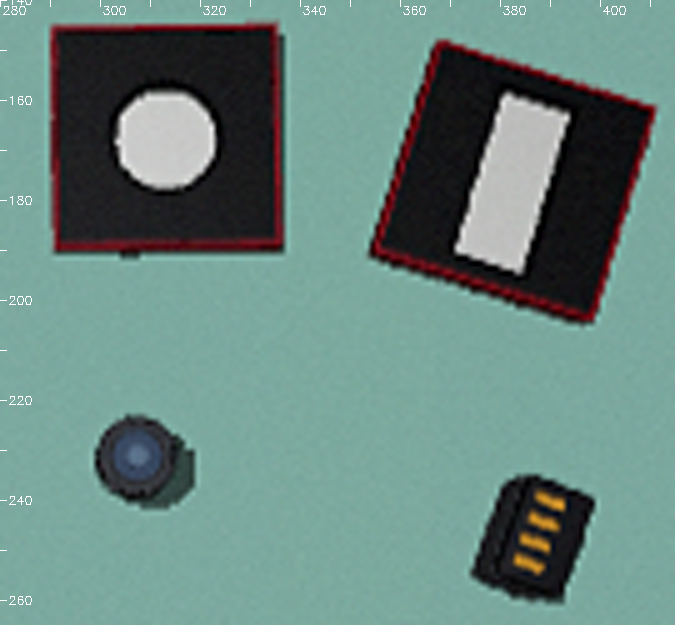

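Run:
```python
from h import *
P=dict(big=(236.2,232.3,.088),small=(307.6,231.2,.070),batt=(388.2,247.2,.074),rack=(237,157.1,.070))
im=cv2.imread('pics/side0.png')
for k,(u,v,z) in P.items():
    X=ray('top',u,v,z);print(k,X.round(4))
    for h in (0,z):
        p=proj('side',[X[0],X[1],h]);cv2.drawMarker(im,tuple(int(round(q)) for q in p),(0,0,255) if h else (0,255,255),0,7,1)
a=lambda p,q,z:np.degrees(np.arctan2(*(ray('top',*p,z)-ray('top',*q,z))[1::-1]))
ca=lambda x,y:(x/4+135,y/4+135);cb=lambda x,y:(x/5+280,y/5+140)
print('rack',a(ca(367,43),ca(416,150),.07),a(ca(400,28),ca(449,133),.07))
print('batt',a(cb(595,497),cb(563,600),.074),a(cb(550,502),cb(529,566),.074))
cv2.imwrite('pics/ov.png',cv2.resize(im[150:330,170:420],None,fx=3,fy=3,interpolation=cv2.INTER_CUBIC))
```

```text
big [0.4481 0.0984 0.088 ]
small [ 0.4566 -0.0941  0.07  ]
batt [ 0.4178 -0.3114  0.074 ]
rack [0.659 0.105 0.07 ]
rack 25.99495567433441 26.25978598519258
batt -17.631121626195934 -18.403962339245425
```

View pics/ov.png

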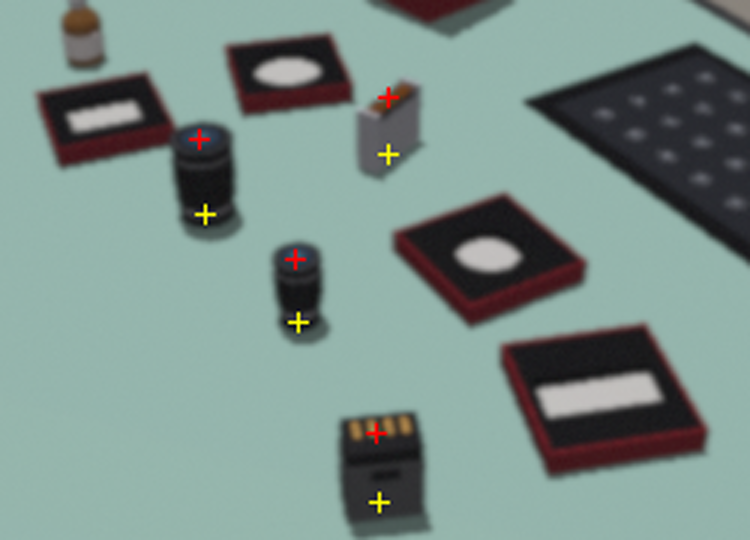

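```bash
cat >> h.py <<'E'
from scipy.spatial.transform import Rotation as Ro
def down(az):  # tool z down, tool y at azimuth az (deg)
    a=np.radians(az);y=np.array([np.cos(a),np.sin(a),0]);z=np.array([0,0,-1.]);return np.c_[np.cross(y,z),y,z]
def plan(p0,R0,tgts):
    for x,y,z,az in tgts:
        print((x,y,z,az),'turn',Ro.from_matrix(R0.T@down(az)).as_rotvec().round(4).tolist(),'cm',(100*R0.T@(np.array([x,y,z])-p0)).round(2).tolist())
def now():
    s=readout.observe();return np.array(s['position']),Ro.from_rotvec(s['ee_rot']).as_matrix()
E
python3 - <<'E'
from h import *
print(readout.observe()['joints'])
plan(*now(),[(.448,.098,.20,20),(.448,.098,.12,20)])
E
```

```text
[-1.24854109  0.43515006  0.02497602  1.57395992 -0.0116043   1.13400601
 -0.07511136]
(0.448, 0.098, 0.2, 20) turn [-0.0013, 0.0007, 0.7968] cm [-36.78, -35.05, 2.66]
(0.448, 0.098, 0.12, 20) turn [-0.0013, 0.0007, 0.7968] cm [-36.77, -35.04, 10.66]
```

Request:
{"op": "drive_tool", "data": {"commands": [[[0, 0, 0.8], [-36.8, -35.0, 2.7], 1], [[0, 0, 0.8], [-36.8, -35.0, 2.7], 1], [[0, 0, 0.8], [-36.8, -35.0, 2.7], 1], [[0, 0, 0.8], [-36.8, -35.0, 2.7], 1], [[0, 0, 0.8], [-36.8, -35.0, 2.7], 1], [[0, 0, 0.8], [-36.8, -35.0, 2.7], 1], [[0, 0, 0.8], [-36.8, -35.0, 2.7], 1], [[0, 0, 0.8], [-36.8, -35.0, 2.7], 1], [[0, 0, 0.8], [-36.8, -35.0, 2.7], 1], [[0, 0, 0.8], [-36.8, -35.0, 2.7], 1], [[0, 0, 0.8], [-36.8, -35.0, 2.7], 1], [[0, 0, 0.8], [-36.8, -35.0, 2.7], 1], [[0, 0, 0.8], [-36.8, -35.0, 2.7], 1], [[0, 0, 0.8], [-36.8, -35.0, 2.7], 1], [[0, 0, 0.8], [-36.8, -35.0, 2.7], 1], [[0, 0, 0.8], [-36.8, -35.0, 2.7], 1], [[0, 0, 0.8], [-36.8, -35.0, 2.7], 1], [[0, 0, 0.8], [-36.8, -35.0, 2.7], 1]], "newtons": 25}}

```text
clock: 1.6
position: [0.4482, 0.1003, 0.1997]
ee_rot: [-1.802, -2.573, -0.0]
force: [-0.8, -1.0, 0.2]
width: 1.002
gripper_force: 0.0
```

Run:
```python
from h import *
print(readout.observe()['joints'],readout.observe()['clock'])
plan(*now(),[(.448,.098,.20,20),(.448,.098,.053,20)])
```

```text
[-0.682603    0.19263253  0.40901948  2.0217779  -0.09443864  0.94500464
  0.12363322] 1.6
(0.448, 0.098, 0.2, 20) turn [-0.0001, -0.0003, -0.0005] cm [-0.21, -0.1, -0.03]
(0.448, 0.098, 0.053, 20) turn [-0.0001, -0.0003, -0.0005] cm [-0.21, -0.1, 14.67]
```

Request:
{"op": "drive_tool", "data": {"commands": [[[0, 0, 0], [0, 0, 3], 1], [[0, 0, 0], [0, 0, 6], 1], [[0, 0, 0], [0, 0, 8], 1], [[0, 0, 0], [0, 0, 10], 1], [[0, 0, 0], [0, 0, 11.5], 1], [[0, 0, 0], [0, 0, 13], 1], [[0, 0, 0], [0, 0, 14], 1], [[0, 0, 0], [0, 0, 14.7], 1], [[0, 0, 0], [0, 0, 14.7], 1], [[0, 0, 0], [0, 0, 14.7], 1], [[0, 0, 0], [0, 0, 14.7], 1]]}}

```text
clock: 2.52
position: [0.4491, 0.0991, 0.0534]
ee_rot: [1.806, 2.57, 0.001]
force: [0.5, 0.0, -0.5]
width: 1.0
gripper_force: 0.0
```

Run:
```python
from h import *
plan(*now(),[(.448,.098,.053,20)])
cv2.imwrite('pics/t1.png',cams.get_image('top'));cv2.imwrite('pics/s1.png',cams.get_image('side'))
a=cv2.imread('pics/t1.png')[170:300,170:310];b=cv2.imread('pics/s1.png')[130:260,170:310]
cv2.imwrite('pics/p1.png',cv2.resize(np.hstack([a,b]),None,fx=2.8,fy=2.8))
```

```text
(0.448, 0.098, 0.053, 20) turn [0.001, -0.0001, -0.003] cm [-0.07, -0.14, 0.03]
```

View pics/p1.png

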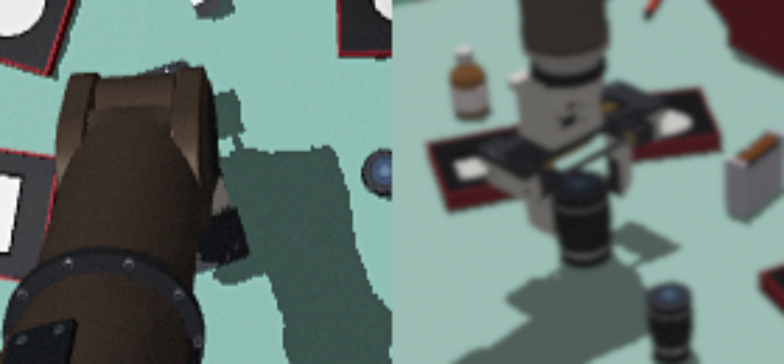

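The side view shows the two fingers straddling the big lens; closing and lifting.

Request:
{"op": "drive_tool", "data": {"commands": [[[0, 0, 0], [0, 0, 0], -1], [[0, 0, 0], [0, 0, 0], -1], [[0, 0, 0], [0, 0, 0], -1], [[0, 0, 0], [0, 0, 0], -1], [[0, 0, 0], [0, 0, 0], -1], [[0, 0, 0], [0, 0, 0], -1], [[0, 0, 0], [0, 0, 0], -1], [[0, 0, 0], [0, 0, 0], -1], [[0, 0, 0], [0, 0, -1], -1], [[0, 0, 0], [0, 0, -2.5], -1], [[0, 0, 0], [0, 0, -4.5], -1], [[0, 0, 0], [0, 0, -6.5], -1], [[0, 0, 0], [0, 0, -8.5], -1], [[0, 0, 0], [0, 0, -10.5], -1], [[0, 0, 0], [0, 0, -11], -1], [[0, 0, 0], [0, 0, -11], -1], [[0, 0, 0], [0, 0, -11], -1]], "newtons": 25}}

```text
clock: 4.03
position: [0.4481, 0.0989, 0.1623]
ee_rot: [-1.805, -2.57, 0.0]
force: [-1.1, 1.3, -4.2]
width: 0.673
gripper_force: 25.0
```

Run:
```python
from h import *
plan(*now(),[(.632,.2965,.163,20),(.632,.2965,.061,20)])
cv2.imwrite('pics/s2.png',cams.get_image('side'));
cv2.imwrite('pics/p2.png',cv2.resize(cv2.imread('pics/s2.png')[80:260,150:350],None,fx=2.5,fy=2.5))
```

```text
(0.632, 0.2965, 0.163, 20) turn [-0.0005, -0.0002, -0.0029] cm [12.35, 24.01, -0.08]
(0.632, 0.2965, 0.061, 20) turn [-0.0005, -0.0002, -0.0029] cm [12.35, 24.01, 10.12]
```

View pics/p2.png

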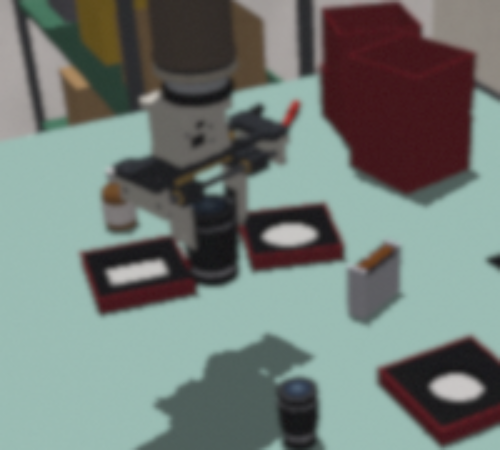

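Request:
{"op": "drive_tool", "data": {"commands": [[[0, 0, 0], [2, 4, 0], -1], [[0, 0, 0], [4, 7.5, 0], -1], [[0, 0, 0], [5.5, 11, 0], -1], [[0, 0, 0], [7.5, 14.5, 0], -1], [[0, 0, 0], [9.3, 18, 0], -1], [[0, 0, 0], [11, 21.5, 0], -1], [[0, 0, 0], [12.0, 23.3, 0], -1], [[0, 0, 0], [12.3, 24, 0], -1], [[0, 0, 0], [12.3, 24, 0], -1], [[0, 0, 0], [12.3, 24, 2], -1], [[0, 0, 0], [12.3, 24, 4], -1], [[0, 0, 0], [12.3, 24, 6], -1], [[0, 0, 0], [12.3, 24, 6.5], -1], [[0, 0, 0], [12.3, 24, 6.5], -1], [[0, 0, 0], [12.3, 24, 6.5], -1], [[0, 0, 0], [12.3, 24, 6.5], -1]]}}

```text
clock: 5.42
position: [0.6334, 0.2957, 0.0991]
ee_rot: [1.806, 2.569, 0.002]
force: [0.5, -0.2, -3.0]
width: 0.674
gripper_force: 25.0
```

Run:
```python
from h import *
plan(*now(),[(.632,.2965,.061,20)])
cv2.imwrite('pics/s3.png',cams.get_image('side'));
cv2.imwrite('pics/p3.png',cv2.resize(cv2.imread('pics/s3.png')[90:230,180:340],None,fx=3,fy=3))
```

```text
(0.632, 0.2965, 0.061, 20) turn [0.0017, -0.0001, -0.0036] cm [0.12, -0.11, 3.81]
```

View pics/p3.png

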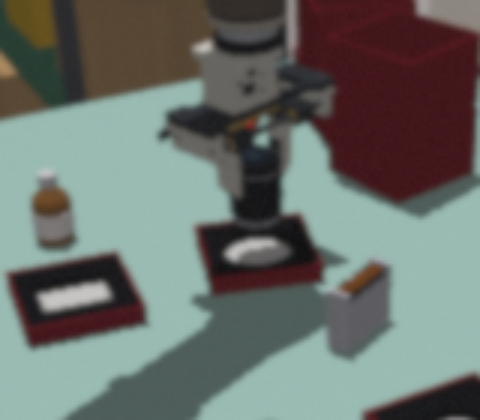

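The lens hangs above the round cut-out (crop 257,215 over floor centre 257,250), aligned; lowering.

Request:
{"op": "drive_tool", "data": {"commands": [[[0, 0, 0], [0, -0.1, 1], -1], [[0, 0, 0], [0, -0.1, 1.8], -1], [[0, 0, 0], [0, -0.1, 2.4], -1], [[0, 0, 0], [0, -0.1, 2.9], -1], [[0, 0, 0], [0, -0.1, 3.2], -1], [[0, 0, 0], [0, -0.1, 3.4], -1], [[0, 0, 0], [0, -0.1, 3.5], -1], [[0, 0, 0], [0, -0.1, 3.6], -1], [[0, 0, 0], [0, -0.1, 3.7], -1], [[0, 0, 0], [0, -0.1, 3.75], -1], [[0, 0, 0], [0, -0.1, 3.75], -1], [[0, 0, 0], [0, -0.1, 3.75], -1]]}}

```text
clock: 6.47
position: [0.632, 0.2957, 0.0609]
ee_rot: [1.806, 2.57, 0.001]
force: [-2.5, -0.3, 4.3]
width: 0.67
gripper_force: 25.0
```

Request:
{"op": "drive_tool", "data": {"commands": [[[0, 0, 0], [0, 0, 0], 0.5], [[0, 0, 0], [0, 0, 0], 0.7], [[0, 0, 0], [0, 0, 0], 1], [[0, 0, 0], [0, 0, 0], 1], [[0, 0, 0], [0, 0, 0], 1], [[0, 0, 0], [0, 0, 0], 1], [[0, 0, 0], [0, 0, -1], 1], [[0, 0, 0], [0, 0, -3], 1], [[0, 0, 0], [0, 0, -6], 1], [[0, 0, 0], [0, 0, -9], 1], [[0, 0, 0], [0, 0, -12], 1], [[0, 0, 0], [0, 0, -12], 1]]}}

```text
clock: 7.47
position: [0.6351, 0.2965, 0.188]
ee_rot: [1.804, 2.566, 0.014]
force: [0.9, 0.3, 0.4]
width: 1.0
gripper_force: 0.0
```

Run:
```python
from h import *
plan(*now(),[(.4566,-.0941,.15,-10)])
```

```text
(0.4566, -0.0941, 0.15, -10) turn [0.0097, -0.0039, 0.5201] cm [-30.71, -30.06, 3.46]
```

Request:
{"op": "drive_tool", "data": {"commands": [[[0, 0, 0.1], [-2.5, -2.4, 0], 1], [[0, 0, 0.2], [-5, -4.8, 0], 1], [[0, 0, 0.3], [-8, -7.7, 0], 1], [[0, 0, 0.4], [-11, -10.6, 0], 1], [[0, 0, 0.5], [-14, -13.5, 0.5], 1], [[0, 0, 0.52], [-17, -16.4, 1], 1], [[0, 0, 0.52], [-20, -19.3, 1.5], 1], [[0, 0, 0.52], [-23, -22.2, 2], 1], [[0, 0, 0.52], [-26, -25.1, 2.5], 1], [[0, 0, 0.52], [-28.5, -27.5, 3.1], 1], [[0, 0, 0.52], [-30, -29, 3.1], 1], [[0, 0, 0.52], [-30.7, -29.7, 3.1], 1], [[0, 0, 0.52], [-30.7, -29.7, 3.1], 1], [[0, 0, 0.52], [-30.7, -29.7, 3.1], 1], [[0, 0, 0.52], [-30.7, -29.7, 3.1], 1], [[0, 0, 0.52], [-30.7, -29.7, 3.1], 1]]}}

```text
clock: 8.8
position: [0.4574, -0.0923, 0.1493]
ee_rot: [2.403, 2.023, 0.001]
force: [-0.0, 0.3, -0.3]
width: 1.002
gripper_force: 0.0
```

Run:
```python
from h import *
plan(*now(),[(.4566,-.0941,.042,-10)])
```

```text
(0.4566, -0.0941, 0.042, -10) turn [0.0004, -0.0004, 0.0032] cm [-0.2, -0.05, 10.73]
```

Request:
{"op": "drive_tool", "data": {"commands": [[[0, 0, 0], [-0.1, 0, 2.5], 1], [[0, 0, 0], [-0.1, 0, 5], 1], [[0, 0, 0], [-0.1, 0, 7], 1], [[0, 0, 0], [-0.1, 0, 9], 1], [[0, 0, 0], [-0.1, 0, 10.5], 1], [[0, 0, 0], [-0.1, 0, 11.4], 1], [[0, 0, 0], [-0.1, 0, 11.4], 1], [[0, 0, 0], [-0.1, 0, 11.4], 1], [[0, 0, 0], [-0.1, 0, 11.4], 1], [[0, 0, 0], [-0.1, 0, 11.4], -1], [[0, 0, 0], [-0.1, 0, 11.4], -1], [[0, 0, 0], [-0.1, 0, 11.4], -1], [[0, 0, 0], [-0.1, 0, 11.4], -1], [[0, 0, 0], [-0.1, 0, 11.4], -1], [[0, 0, 0], [-0.1, 0, 11.4], -1], [[0, 0, 0], [-0.1, 0, 11.4], -1], [[0, 0, 0], [-0.1, 0, 11.4], -1], [[0, 0, 0], [-0.1, 0, 11.4], -1], [[0, 0, 0], [-0.1, 0, 11.4], -1]], "newtons": 20}}

```text
clock: 10.38
position: [0.4566, -0.095, 0.0353]
ee_rot: [2.406, 2.02, 0.0]
force: [0.7, 0.4, -0.4]
width: 0.478
gripper_force: 20.0
```

Run:
```python
from h import *
p,R=now();plan(p,R,[(p[0],p[1],.10,-10),(.646,-.108,.10,-10)])
```

```text
(np.float64(0.45657771031974687), np.float64(-0.09496332172335117), 0.1, -10) turn [0.0005, 0.0, 0.0004] cm [-0.0, 0.0, -6.47]
(0.646, -0.108, 0.1, -10) turn [0.0005, 0.0, 0.0004] cm [2.0, 18.89, -6.46]
```

Gripped (44 mm). Lift, carry, hover a few cm above the cut-out.

Request:
{"op": "drive_tool", "data": {"commands": [[[0, 0, 0], [0, 0, -1], -1], [[0, 0, 0], [0, 0, -3], -1], [[0, 0, 0], [0, 0, -5], -1], [[0, 0, 0], [0.1, 1, -6.5], -1], [[0, 0, 0], [0.4, 4, -6.5], -1], [[0, 0, 0], [0.8, 7, -6.5], -1], [[0, 0, 0], [1.1, 10, -6.5], -1], [[0, 0, 0], [1.4, 13, -6.5], -1], [[0, 0, 0], [1.7, 16, -6.5], -1], [[0, 0, 0], [1.9, 18, -6.5], -1], [[0, 0, 0], [2, 18.9, -6.5], -1], [[0, 0, 0], [2, 18.9, -6.5], -1], [[0, 0, 0], [2, 18.9, -5.5], -1], [[0, 0, 0], [2, 18.9, -4.5], -1], [[0, 0, 0], [2, 18.9, -4], -1], [[0, 0, 0], [2, 18.9, -4], -1], [[0, 0, 0], [2, 18.9, -4], -1], [[0, 0, 0], [2, 18.9, -4], -1]]}}

```text
clock: 11.88
position: [0.6456, -0.1079, 0.0754]
ee_rot: [-2.406, -2.02, -0.0]
force: [0.4, -0.4, -2.2]
width: 0.474
gripper_force: 20.0
```

Run:
```python
from h import *
plan(*now(),[(.646,-.108,.043,-10)])
cv2.imwrite('pics/s4.png',cams.get_image('side'));
cv2.imwrite('pics/p4.png',cv2.resize(cv2.imread('pics/s4.png')[100:300,180:420],None,fx=3,fy=3))
```

```text
(0.646, -0.108, 0.043, -10) turn [-0.0, -0.0001, 0.0003] cm [0.0, 0.04, 3.24]
```

View pics/p4.png

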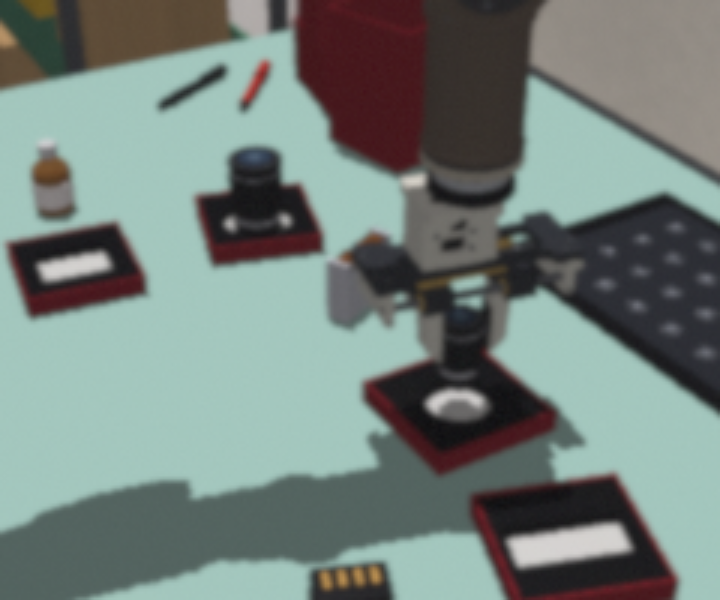

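The big lens stands centred in its cut-out. The small lens hangs over the centre of its own (460,375 above 458,405).

Request:
{"op": "drive_tool", "data": {"commands": [[[0, 0, 0], [0, 0, 1], -1], [[0, 0, 0], [0, 0, 1.8], -1], [[0, 0, 0], [0, 0, 2.3], -1], [[0, 0, 0], [0, 0, 2.7], -1], [[0, 0, 0], [0, 0, 2.9], -1], [[0, 0, 0], [0, 0, 3.05], -1], [[0, 0, 0], [0, 0, 3.15], -1], [[0, 0, 0], [0, 0, 3.2], -1], [[0, 0, 0], [0, 0, 3.2], -1], [[0, 0, 0], [0, 0, 3.2], -1]]}}

```text
clock: 12.77
position: [0.6461, -0.108, 0.0435]
ee_rot: [2.406, 2.02, 0.001]
force: [1.0, -0.3, -2.2]
width: 0.477
gripper_force: 20.0
```

Not yet on the floor (still carrying its weight); down another 0.6 mm.

Request:
{"op": "drive_tool", "data": {"commands": [[[0, 0, 0], [0, 0, 0.03], -1], [[0, 0, 0], [0, 0, 0.06], -1], [[0, 0, 0], [0, 0, 0.06], -1]]}}

```text
clock: 13.02
position: [0.6462, -0.108, 0.0434]
ee_rot: [2.406, 2.02, 0.001]
force: [-1.9, 0.6, 4.4]
width: 0.474
gripper_force: 20.0
```

Request:
{"op": "drive_tool", "data": {"commands": [[[0, 0, 0], [0, 0, 0], 0.2], [[0, 0, 0], [0, 0, 0], 0.5], [[0, 0, 0], [0, 0, 0], 1], [[0, 0, 0], [0, 0, 0], 1], [[0, 0, 0], [0, 0, 0], 1], [[0, 0, 0], [0, 0, 0], 1], [[0, 0, 0], [0, 0, 0], 1], [[0, 0, 0], [0, 0, -1], 1], [[0, 0, 0], [0, 0, -3], 1], [[0, 0, 0], [0, 0, -6], 1], [[0, 0, 0], [0, 0, -9], 1], [[0, 0, 0], [0, 0, -11], 1], [[0, 0, 0], [0, 0, -11], 1], [[0, 0, 0], [0, 0, -11], 1], [[0, 0, 0], [0, 0, -11], 1]]}}

```text
clock: 14.27
position: [0.6455, -0.1076, 0.1525]
ee_rot: [-2.406, -2.02, -0.0]
force: [0.1, 0.9, -0.4]
width: 0.998
gripper_force: 0.0
```

Run:
```python
from h import *
plan(*now(),[(.418,-.311,.14,-18)])
```

```text
(0.418, -0.311, 0.14, -18) turn [-0.0004, -0.0003, 0.1402] cm [-23.97, -18.89, 1.25]
```

Request:
{"op": "drive_tool", "data": {"commands": [[[0, 0, 0.05], [-2, -1.6, 0], 1], [[0, 0, 0.1], [-4.5, -3.5, 0], 1], [[0, 0, 0.14], [-7, -5.5, 0], 1], [[0, 0, 0.14], [-9.5, -7.5, 0], 1], [[0, 0, 0.14], [-12, -9.5, 0.5], 1], [[0, 0, 0.14], [-14.5, -11.5, 1], 1], [[0, 0, 0.14], [-17, -13.4, 1.2], 1], [[0, 0, 0.14], [-19.5, -15.4, 1.2], 1], [[0, 0, 0.14], [-22, -17.4, 1.2], 1], [[0, 0, 0.14], [-23.5, -18.5, 1.2], 1], [[0, 0, 0.14], [-24, -18.9, 1.2], 1], [[0, 0, 0.14], [-24, -18.9, 1.2], 1], [[0, 0, 0.14], [-24, -18.9, 1.2], 1], [[0, 0, 0.14], [-24, -18.9, 1.2], 1]]}}

```text
clock: 15.43
position: [0.4193, -0.3102, 0.1402]
ee_rot: [-2.539, -1.849, -0.0]
force: [1.4, 0.2, -0.4]
width: 1.001
gripper_force: 0.0
```

Run:
```python
from h import *
plan(*now(),[(.418,-.311,.038,-18)])
cv2.imwrite('pics/s5.png',cams.get_image('side'));
cv2.imwrite('pics/p5.png',cv2.resize(cv2.imread('pics/s5.png')[180:360,220:420],None,fx=3,fy=3))
```

```text
(0.418, -0.311, 0.038, -18) turn [-0.0006, -0.0006, 0.0022] cm [-0.12, -0.09, 10.22]
```

View pics/p5.png

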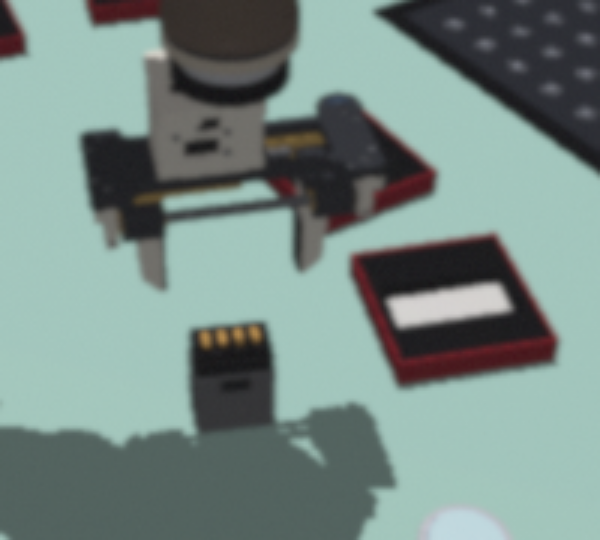

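The fingertips (155,285 and 305,268) straddle the battery pack (contacts centre about 232,335) evenly; descending.

Request:
{"op": "drive_tool", "data": {"commands": [[[0, 0, 0], [-0.1, 0, 2], 1], [[0, 0, 0], [-0.1, 0, 4], 1], [[0, 0, 0], [-0.1, 0, 6], 1], [[0, 0, 0], [-0.1, 0, 8], 1], [[0, 0, 0], [-0.1, 0, 9.5], 1], [[0, 0, 0], [-0.1, 0, 10.2], 1], [[0, 0, 0], [-0.1, 0, 10.2], 1], [[0, 0, 0], [-0.1, 0, 10.2], 1], [[0, 0, 0], [-0.1, 0, 10.2], -1], [[0, 0, 0], [-0.1, 0, 10.2], -1], [[0, 0, 0], [-0.1, 0, 10.2], -1], [[0, 0, 0], [-0.1, 0, 10.2], -1], [[0, 0, 0], [-0.1, 0, 10.2], -1], [[0, 0, 0], [-0.1, 0, 10.2], -1], [[0, 0, 0], [-0.1, 0, 10.2], -1], [[0, 0, 0], [-0.1, 0, 10.2], -1], [[0, 0, 0], [-0.1, 0, 10.2], -1]], "newtons": 25}}

```text
clock: 16.9
position: [0.4184, -0.3127, 0.039]
ee_rot: [2.541, 1.846, 0.001]
force: [0.6, 0.4, 5.3]
width: 0.653
gripper_force: 24.8
```

Run:
```python
from h import *
plan(*now(),[(.418,-.311,.148,-18),(.4125,.3056,.148,-5.7)])
```

```text
(0.418, -0.311, 0.148, -18) turn [0.001, -0.0, 0.0002] cm [0.15, -0.08, -10.9]
(0.4125, 0.3056, 0.148, -5.7) turn [0.001, 0.0001, -0.2145] cm [58.62, -19.64, -10.92]
```

Request:
{"op": "drive_tool", "data": {"commands": [[[0, 0, 0], [0, 0, -1], -1], [[0, 0, 0], [0, 0, -3], -1], [[0, 0, 0], [0, 0, -5], -1], [[0, 0, 0], [0, 0, -7], -1], [[0, 0, 0], [0, 0, -9], -1], [[0, 0, 0], [2, -0.7, -10], -1], [[0, 0, -0.03], [5, -1.7, -10], -1], [[0, 0, -0.06], [8.5, -2.8, -10], -1], [[0, 0, -0.09], [12, -4, -10], -1], [[0, 0, -0.12], [15.5, -5.2, -10], -1], [[0, 0, -0.15], [19, -6.4, -10], -1], [[0, 0, -0.18], [22.5, -7.5, -10], -1], [[0, 0, -0.215], [26, -8.7, -10], -1], [[0, 0, -0.215], [29.5, -9.9, -10], -1], [[0, 0, -0.215], [33, -11.1, -10], -1], [[0, 0, -0.215], [36, -12.1, -10], -1], [[0, 0, -0.215], [39, -13.1, -10], -1], [[0, 0, -0.215], [40, -13.4, -10], -1], [[0, 0, -0.215], [40, -13.4, -10], -1], [[0, 0, -0.215], [40, -13.4, -10], -1]]}}

```text
clock: 18.57
position: [0.4134, 0.109, 0.1386]
ee_rot: [2.327, 2.11, -0.002]
force: [-0.5, -0.5, -3.3]
width: 0.655
gripper_force: 24.8
```

Run:
```python
from h import *
plan(*now(),[(.4125,.3056,.09,-5.7)])
```

```text
(0.4125, 0.3056, 0.09, -5.7) turn [-0.0008, 0.0009, 0.0016] cm [19.56, -2.01, 4.84]
```

Request:
{"op": "drive_tool", "data": {"commands": [[[0, 0, 0], [2, -0.2, 0], -1], [[0, 0, 0], [5, -0.5, 0], -1], [[0, 0, 0], [8, -0.8, 0], -1], [[0, 0, 0], [11, -1.1, 0], -1], [[0, 0, 0], [14, -1.4, 0], -1], [[0, 0, 0], [16.5, -1.7, 0], -1], [[0, 0, 0], [18.5, -1.9, 0], -1], [[0, 0, 0], [19.6, -2, 0], -1], [[0, 0, 0], [19.6, -2, 1], -1], [[0, 0, 0], [19.6, -2, 3], -1], [[0, 0, 0], [19.6, -2, 4.5], -1], [[0, 0, 0], [19.6, -2, 5.5], -1], [[0, 0, 0], [19.6, -2, 6], -1], [[0, 0, 0], [19.6, -2, 6], -1], [[0, 0, 0], [19.6, -2, 6], -1], [[0, 0, 0], [19.6, -2, 6], -1]]}}

```text
clock: 19.9
position: [0.4141, 0.3063, 0.0793]
ee_rot: [2.329, 2.108, 0.002]
force: [-0.4, 0.6, -3.2]
width: 0.66
gripper_force: 24.8
```

Run:
```python
from h import *
plan(*now(),[(.4125,.3056,.0475,-5.7)])
cv2.imwrite('pics/s6.png',cams.get_image('side'));
cv2.imwrite('pics/p6.png',cv2.resize(cv2.imread('pics/s6.png')[90:270,140:380],None,fx=3,fy=3))
```

```text
(0.4125, 0.3056, 0.0475, -5.7) turn [0.0008, -0.0008, -0.0002] cm [-0.08, -0.15, 3.18]
```

View pics/p6.png

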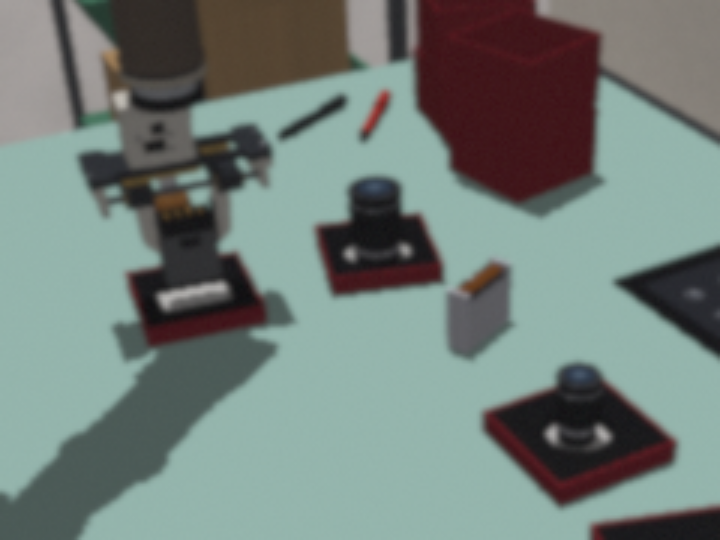

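Both lenses stand in their cut-outs; the battery hangs over its slot (190,285 vs. floor 195,295), aligned. Lowering.

Request:
{"op": "drive_tool", "data": {"commands": [[[0, 0, 0], [0, -0.1, 1], -1], [[0, 0, 0], [0, -0.1, 1.8], -1], [[0, 0, 0], [0, -0.1, 2.3], -1], [[0, 0, 0], [0, -0.1, 2.6], -1], [[0, 0, 0], [0, -0.1, 2.8], -1], [[0, 0, 0], [0, -0.1, 2.95], -1], [[0, 0, 0], [0, -0.1, 3.05], -1], [[0, 0, 0], [0, -0.1, 3.15], -1], [[0, 0, 0], [0, -0.1, 3.15], -1], [[0, 0, 0], [0, -0.1, 3.15], -1]]}}

```text
clock: 20.78
position: [0.4126, 0.3065, 0.0473]
ee_rot: [-2.329, -2.109, -0.0]
force: [-0.5, 0.1, -3.5]
width: 0.654
gripper_force: 24.8
```

Request:
{"op": "drive_tool", "data": {"commands": [[[0, 0, 0], [0, 0, 0.04], -1], [[0, 0, 0], [0, 0, 0.08], -1], [[0, 0, 0], [0, 0, 0.08], -1]]}}

```text
clock: 21.03
position: [0.4126, 0.3066, 0.047]
ee_rot: [-2.329, -2.108, -0.001]
force: [-2.4, -2.1, 5.9]
width: 0.656
gripper_force: 24.8
```

Contact. Release and rise.

Request:
{"op": "drive_tool", "data": {"commands": [[[0, 0, 0], [0, 0, 0], 0.5], [[0, 0, 0], [0, 0, 0], 0.7], [[0, 0, 0], [0, 0, 0], 1], [[0, 0, 0], [0, 0, 0], 1], [[0, 0, 0], [0, 0, 0], 1], [[0, 0, 0], [0, 0, 0], 1], [[0, 0, 0], [0, 0, -1], 1], [[0, 0, 0], [0, 0, -3], 1], [[0, 0, 0], [0, 0, -6], 1], [[0, 0, 0], [0, 0, -9], 1], [[0, 0, 0], [0, 0, -12], 1], [[0, 0, 0], [0, 0, -13], 1], [[0, 0, 0], [0, 0, -13], 1], [[0, 0, 0], [0, 0, -13], 1]]}}

```text
clock: 22.2
position: [0.4125, 0.3066, 0.1768]
ee_rot: [-2.328, -2.109, -0.002]
force: [0.0, 0.4, 0.4]
width: 0.999
gripper_force: 0.0
```

Run:
```python
from h import *
print(readout.observe()['joints'].round(2))
plan(*now(),[(.659,.105,.16,-64)])
```

```text
[-1.07  0.31  0.42  1.93 -0.16  0.92 -0.67]
(0.659, 0.105, 0.16, -64) turn [-0.0001, -0.0014, 1.0182] cm [-17.64, 26.52, 1.67]
```

Request:
{"op": "drive_tool", "data": {"commands": [[[0, 0, 0.1], [-1.5, 2.2, 0], 1], [[0, 0, 0.2], [-3.3, 5, 0], 1], [[0, 0, 0.3], [-5, 7.5, 0], 1], [[0, 0, 0.4], [-6.7, 10, 0], 1], [[0, 0, 0.5], [-8.3, 12.5, 0], 1], [[0, 0, 0.6], [-10, 15, 0], 1], [[0, 0, 0.7], [-11.6, 17.5, 0.5], 1], [[0, 0, 0.8], [-13.3, 20, 1], 1], [[0, 0, 0.9], [-15, 22.5, 1.5], 1], [[0, 0, 0.97], [-16.6, 25, 1.7], 1], [[0, 0, 1.02], [-17.6, 26.5, 1.7], 1], [[0, 0, 1.02], [-17.6, 26.5, 1.7], 1], [[0, 0, 1.02], [-17.6, 26.5, 1.7], 1], [[0, 0, 1.02], [-17.6, 26.5, 1.7], 1], [[0, 0, 1.02], [-17.6, 26.5, 1.7], 1]]}}

```text
clock: 23.45
position: [0.6576, 0.1064, 0.1585]
ee_rot: [-3.06, -0.707, 0.002]
force: [-0.2, 0.2, 0.0]
width: 1.0
gripper_force: 0.0
```

Run:
```python
from h import *
plan(*now(),[(.659,.105,.036,-64)])
cv2.imwrite('pics/s7.png',cams.get_image('side'));
cv2.imwrite('pics/p7.png',cv2.resize(cv2.imread('pics/s7.png')[60:240,170:410],None,fx=3,fy=3))
```

```text
(0.659, 0.105, 0.036, -64) turn [-0.0013, 0.0013, 0.0] cm [0.08, 0.2, 12.25]
```

View pics/p7.png

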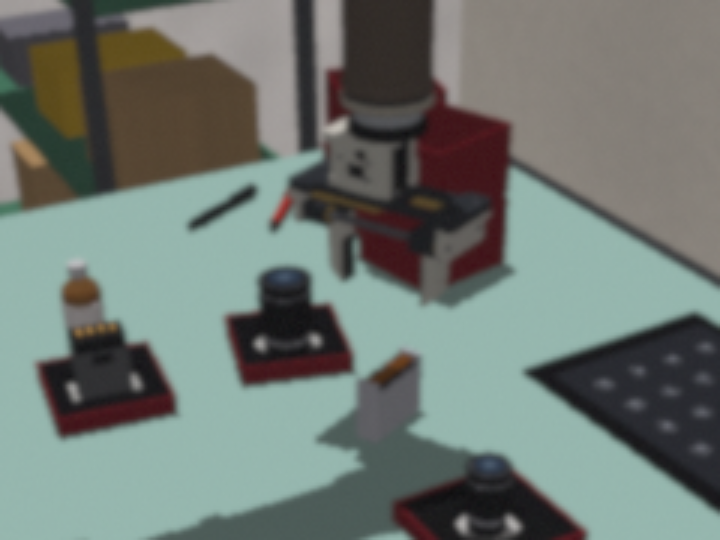

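Battery is seated. The fingers (mid 388,287) straddle the rack (top centre 388,372); descending and gripping.

Request:
{"op": "drive_tool", "data": {"commands": [[[0, 0, 0], [0, 0.1, 2.5], 1], [[0, 0, 0], [0, 0.1, 5], 1], [[0, 0, 0], [0, 0.1, 7.5], 1], [[0, 0, 0], [0, 0.1, 9.5], 1], [[0, 0, 0], [0, 0.1, 11.2], 1], [[0, 0, 0], [0, 0.1, 12.3], 1], [[0, 0, 0], [0, 0.1, 12.3], 1], [[0, 0, 0], [0, 0.1, 12.3], 1], [[0, 0, 0], [0, 0.1, 12.3], -1], [[0, 0, 0], [0, 0.1, 12.3], -1], [[0, 0, 0], [0, 0.1, 12.3], -1], [[0, 0, 0], [0, 0.1, 12.3], -1], [[0, 0, 0], [0, 0.1, 12.3], -1], [[0, 0, 0], [0, 0.1, 12.3], -1], [[0, 0, 0], [0, 0.1, 12.3], -1], [[0, 0, 0], [0, 0.1, 12.3], -1], [[0, 0, 0], [0, 0.1, 12.3], -1], [[0, 0, 0], [0, 0.1, 12.3], -1], [[0, 0, 0], [0, 0.1, 12.3], -1], [[0, 0, 0], [0, 0.1, 12.3], -1]], "newtons": 25}}

```text
clock: 25.17
position: [0.6591, 0.1043, 0.0363]
ee_rot: [-3.062, -0.704, 0.0]
force: [0.1, -0.4, 0.5]
width: 0.278
gripper_force: 25.0
```

Run:
```python
from h import *
plan(*now(),[(.6245,-.308,.16,-106.8)])
```

```text
(0.6245, -0.308, 0.16, -106.8) turn [-0.0002, 0.0002, 0.745] cm [-21.12, 35.58, -12.38]
```

Request:
{"op": "drive_tool", "data": {"commands": [[[0, 0, 0], [0, 0, -1], -1], [[0, 0, 0], [0, 0, -3.5], -1], [[0, 0, 0], [0, 0, -6.5], -1], [[0, 0, 0], [0, 0, -9.5], -1], [[0, 0, 0], [0, 0, -12], -1], [[0, 0, 0.08], [-1.2, 2, -12.4], -1], [[0, 0, 0.16], [-3, 5, -12.4], -1], [[0, 0, 0.24], [-4.8, 8, -12.4], -1], [[0, 0, 0.32], [-6.5, 11, -12.4], -1], [[0, 0, 0.4], [-8.3, 14, -12.4], -1], [[0, 0, 0.48], [-10.1, 17, -12.4], -1], [[0, 0, 0.56], [-11.9, 20, -12.4], -1], [[0, 0, 0.64], [-13.7, 23, -12.4], -1], [[0, 0, 0.7], [-15.4, 26, -12.4], -1], [[0, 0, 0.745], [-17.2, 29, -12.4], -1], [[0, 0, 0.745], [-19, 32, -12.4], -1], [[0, 0, 0.745], [-20.5, 34.5, -12.4], -1], [[0, 0, 0.745], [-21.1, 35.6, -12.4], -1], [[0, 0, 0.745], [-21.1, 35.6, -12.4], -1], [[0, 0, 0.745], [-21.1, 35.6, -12.4], -1]]}}

```text
clock: 26.83
position: [0.6243, -0.3088, 0.1606]
ee_rot: [-3.107, 0.462, 0.0]
force: [-0.3, 1.5, -3.0]
width: 0.282
gripper_force: 25.0
```

Run:
```python
from h import *
plan(*now(),[(.6245,-.308,.075,-106.8)])
```

```text
(0.6245, -0.308, 0.075, -106.8) turn [-0.0002, 0.0002, -0.0017] cm [-0.01, -0.08, 8.56]
```

Request:
{"op": "drive_tool", "data": {"commands": [[[0, 0, 0], [0, -0.1, 1.5], -1], [[0, 0, 0], [0, -0.1, 3.5], -1], [[0, 0, 0], [0, -0.1, 5.5], -1], [[0, 0, 0], [0, -0.1, 7.3], -1], [[0, 0, 0], [0, -0.1, 8.3], -1], [[0, 0, 0], [0, -0.1, 8.6], -1], [[0, 0, 0], [0, -0.1, 8.6], -1], [[0, 0, 0], [0, -0.1, 8.6], -1], [[0, 0, 0], [0, -0.1, 8.6], -1]]}}

```text
clock: 27.58
position: [0.6258, -0.3075, 0.0757]
ee_rot: [3.107, -0.458, 0.003]
force: [0.3, -0.1, -1.8]
width: 0.281
gripper_force: 25.0
```

Run:
```python
from h import *
plan(*now(),[(.6245,-.308,.0445,-106.8)])
cv2.imwrite('pics/s8.png',cams.get_image('side'));
cv2.imwrite('pics/p8.png',cv2.resize(cv2.imread('pics/s8.png')[170:330,280:440],None,fx=3.5,fy=3.5))
```

```text
(0.6245, -0.308, 0.0445, -106.8) turn [0.0003, -0.0019, 0.0003] cm [-0.12, 0.08, 3.12]
```

View pics/p8.png

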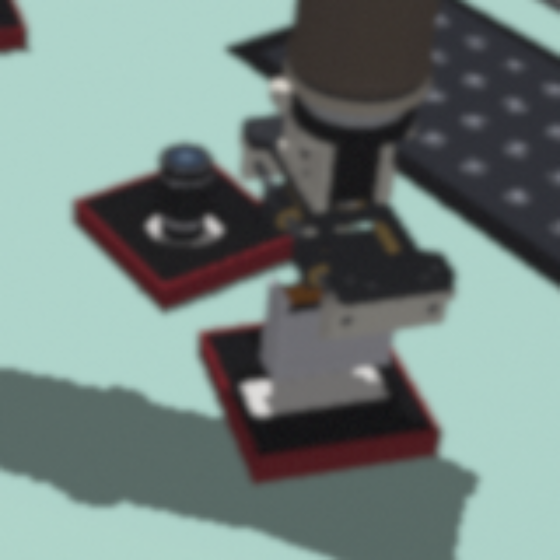

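Run:
```python
from h import *
p,R=now()
a=np.radians(-16.8);u=np.array([np.cos(a),np.sin(a),0]);v=np.array([-u[1],u[0],0])
for z in(.0395,.1095):
  for s,t in((-1,-1),(1,-1),(-1,1)):
    q=np.array([p[0],p[1],z])+s*.042*u+t*.013*v;print(z,s,t,((proj('side',q)-[280,170])*3.5).round())
```

```text
0.0395 -1 -1 [264. 383.]
0.0395 1 -1 [382. 365.]
0.0395 -1 1 [252. 357.]
0.1095 -1 -1 [272. 304.]
0.1095 1 -1 [395. 286.]
0.1095 -1 1 [260. 279.]
```

Run:
```python
from h import *
c=cv2.imread('pics/s8.png')[240:310,335:410]
cv2.imwrite('pics/p9.png',cv2.resize(c,None,fx=8,fy=8,interpolation=cv2.INTER_CUBIC))
```

```text
(no output)
```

View pics/p9.png

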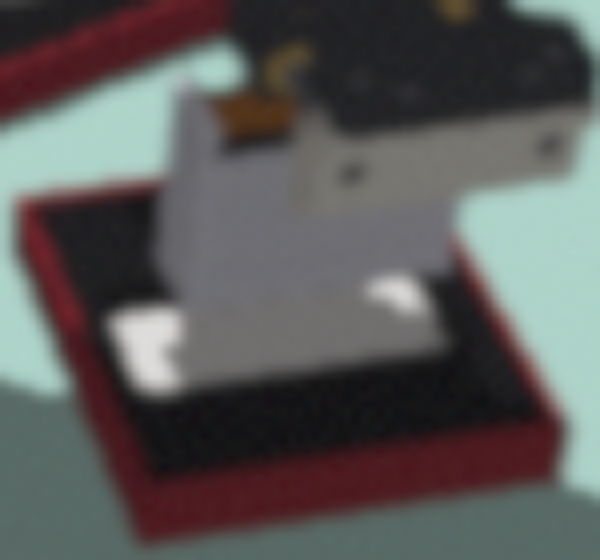

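The rack's bottom edge (183,310 to 450,270) is about 4 mm further along +x than planned; I'll shift it −4 mm in tool x and lower it.

Request:
{"op": "drive_tool", "data": {"commands": [[[0, 0, 0], [-0.4, 0, 0], -1], [[0, 0, 0], [-0.4, 0, 0.5], -1], [[0, 0, 0], [-0.4, 0, 1.4], -1], [[0, 0, 0], [-0.4, 0, 2], -1], [[0, 0, 0], [-0.4, 0, 2.4], -1], [[0, 0, 0], [-0.4, 0, 2.7], -1], [[0, 0, 0], [-0.4, 0, 2.9], -1], [[0, 0, 0], [-0.4, 0, 3.0], -1], [[0, 0, 0], [-0.4, 0, 3.05], -1], [[0, 0, 0], [-0.4, 0, 3.1], -1], [[0, 0, 0], [-0.4, 0, 3.1], -1]]}}

```text
clock: 28.55
position: [0.621, -0.3061, 0.0443]
ee_rot: [-3.107, 0.459, -0.0]
force: [-4.0, 2.7, 6.7]
width: 0.282
gripper_force: 25.0
```

Request:
{"op": "drive_tool", "data": {"commands": [[[0, 0, 0], [0, 0, 0], -0.3], [[0, 0, 0], [0, 0, 0], 0], [[0, 0, 0], [0, 0, 0], 0.3], [[0, 0, 0], [0, 0, 0], 0.3], [[0, 0, 0], [0, 0, 0], 0.3], [[0, 0, 0], [0, 0, 0], 0.3], [[0, 0, 0], [0, 0, 0], 0.3], [[0, 0, 0], [0, 0, -1], 0.3], [[0, 0, 0], [0, 0, -3], 0.3], [[0, 0, 0], [0, 0, -6], 0.3], [[0, 0, 0], [0, 0, -9], 0.3], [[0, 0, 0], [0, 0, -12], 0.3], [[0, 0, 0], [-1, 4, -14], 0.3], [[0, 0, 0], [-4, 7.5, -16], 0.3], [[0, 0, 0], [-7, 10, -18], 0.3], [[0, 0, 0], [-10, 12, -20], 0.3], [[0, 0, 0], [-13, 14, -20], 0.3], [[0, 0, 0], [-16, 14, -20], 0.3], [[0, 0, 0], [-18, 14, -20], 0.3], [[0, 0, 0], [-18, 14, -20], 0.3]]}}

```text
clock: 30.22
position: [0.4031, -0.3886, 0.2446]
ee_rot: [-3.105, 0.469, -0.001]
force: [-0.7, -0.7, -0.1]
width: 0.651
gripper_force: 0.0
```

Run:
```python
from h import *
a=cams.get_image('side')[90:400,150:430];b=cams.get_image('top')[120:280,80:480]
cv2.imwrite('pics/p10.png',np.vstack([cv2.resize(a,(420,310*420//280)),]) if 0 else np.hstack([cv2.resize(a,(380,420)),cv2.copyMakeBorder(cv2.resize(b,(420,168)),0,252,0,0,0)]))
```

```text
(no output)
```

View pics/p10.png

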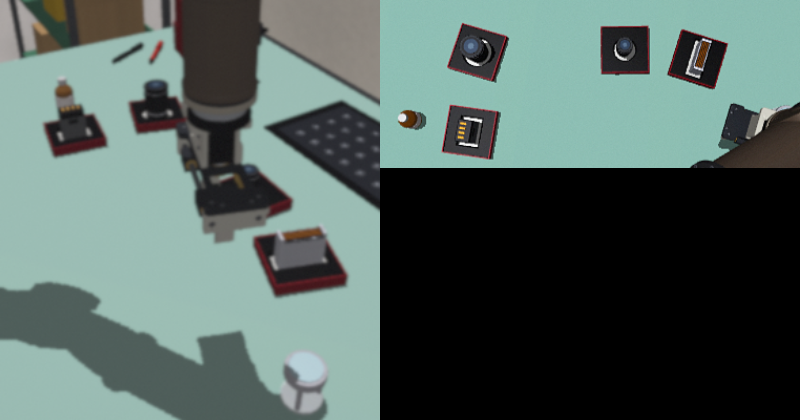

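All four pieces stand upright in their cut-outs, with grey floor showing around them. The bottle and magnifier are where they were, and the arm is clear.

```bash
python3 -c "from cell import job;print(job.sign_off())"
```

```text
the job is handed in; nothing more can be done
None
```

The big lens, small lens, battery pack and filter rack are each set down upright in the red case made for them, the reagent bottle and stand magnifier were left alone, and the job was handed in at about 30 s of the 106 s allowed.

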